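# Check the bracket's bores

### The arm

A 7-joint arm with a two-finger parallel gripper is mounted at the origin on the work surface. World frame = base frame: x ahead of the robot, y to its left, z up, the work surface at z = 0. Lengths are in m, angles in rad, forces in N, time in s.
With the tool pointing down it reaches from about 0.425 to 0.925 m from the base axis. Payload 6.8 kg.
Tool frame: the origin (TCP) lies at the very end of the fingers, on their centre line; the grasp point (between the pads) lies 19 mm behind it; x points along the fingers, y is the direction in which the jaws open and shut, and the axes are right-handed (so a half turn about x gives the same grasp; the last joint's range is limited). The gripper opens to 88 mm and grips with 3 to 60 N. Pads are 20 mm wide; open, the fingers measure 115 mm over their backs; the gripper's body (75 mm by 178 mm) begins 61 mm behind the grasp point.
Start: joints at [-0.108, 0.477, 0.022, 1.555, -0.011, 1.109, -0.083], TCP at [0.675, 0, 0.223] pointing down, gripper open.
Joint ranges: [-2.96, 2.96], [-0.34, 2.1], [-1.41, 1.46], [0.24, 2.44], [-1.37, 4.51], [0.17, 1.92], [-2.96, 2.96]. Speed limits (rad/s): [2.39, 2.39, 3.14, 3.14, 3.14, 3.14, 3.14].

### API

Orientations are given as a unit quaternion [w, x, y, z].
In Python, from cell import ctrl gives the robot as it stands. The module is installed in compiled form; this text tells all that it offers.
- The arm moves only by the tool arm_command, never from a script. Its argument "motion" is a list of rows, each a list of 5 numbers: the finger opening in mm, from 0 to 87.8, then the shift along the tool's x, y, z in mm, then the turn about the tool's x in rad. In form: [[hand, tx, ty, tz, spin], ...]. A call has 1 to 12 rows; each row shifts and turns the commanded pose from where the row before left it, along the tool's axes as they then stand; what a row does not reach is not made up. A row lasts 1/8 s, in which the tool goes at most 62.5 mm and 10.7 degrees, less where a joint would pass 70% of its speed; a pose out of reach is approached as far as the arm can. A call with a gripper value outside its range is refused whole. The fingers move at their own pace and stop on an object; "squeeze" is the grip in N (left out, the last holds). Time passes only in rows, so rows that do not move let the fingers close. It gives the time, the measured TCP pose, the force and the opening at its end, in the units of the state.
- ctrl.get_obs(): the state, without advancing time (a new reading comes with each control period).
- ctrl.get_image(name): name is "scene" or "side" or "wrist"; returns a dict with "pixels" (384x512x3 uint8, red, green, blue), "K" (3x3 intrinsics, pixels), "k1" (the pictures are not rectified: a ray, as slopes to the right and down, at radius r is drawn at 1 + k1 r^2 times it, then the intrinsics apply), "R" (3x3) and "t" (3): a world point X has camera coordinates R X + t; the wrist camera has in their place "hand_eye" (4x4, takes a point from camera to tool coordinates, whose origin is the TCP and whose axes are the tool frame's). Camera axes: x right, y down, z forward; pixel columns grow to the right and rows downward; lengths in m; the calibration is good to about 2 mm. A picture is of the moment at which its call begins: read the wrist's pose just before it. There is no depth.
- ctrl.sign_off(): hands the job in, once; it reports no verdict.
The state is a dict: "t": time; "q": joint angles; "joint_vel": joint speeds; "tau": joint torques, N m; "tcp_pos": TCP position; "tcp_rot": TCP orientation; "wrist_force": force on the tool from outside, world axes, zero at the start; "moment": the same for the moment, N m; "gripper_width": opening from 0.0 (shut) to 1.0 (fully open).
Only numpy, scipy, OpenCV 4.12 (cv2) and the standard library are available. Lean on these libraries where they do the work, as an engineer would, in place of code of your own. Each camera call takes 0.05 s, during which the arm holds its last target.

### The job

Check the three bores of the clamped aluminium bracket: with a fingertip, gently push the coloured caps of the bore gauges down, first red, then yellow, then blue, each until its plunger is fully home on its sleeve, and then press the green button on the piece counter to log the part and let it go. Only touch: do not lift or shift the gauges, and leave everything else on the bench where it is.

Things in the scene. Friction and masses are not known exactly. Their poses are not given: they have to be found in the camera images.
- fixture: Big L-shaped aluminium bracket clamped in a dark steel nest, fixed. Origin: centre of its lying leg, at bench height. The leg (80 x 290 mm, top face 45 mm up) runs along the body's y, with bores at y = -90, 0, +90 mm, one gauge in each; which colour is where varies. Upright leg at the +y end (y 145 to 185 mm), 105 mm high; a clamp 58 mm high at the -y end.
- counter: Grey piece counter, a box 130 x 90 mm and 50 mm high, fixed to the bench, with a blank display and one green round push button. Origin: centre of its underside.
- log_top (a point): Centre of the top face of the counter's green push button (30 mm across), faces up; it goes down with the button.
- log (a joint): How far the green button is pressed, m: 0 released, 0.006 fully down. A spring brings it back; fully down takes 5 N.
- gauge_red: The loose steel bore gauge (0.3 kg) with the red cap, upright in one of the bracket's bores by a 22 mm spigot. Origin: underside of its 50 mm flange, which rests on the bracket's top face; z is up along the gauge. Its sleeve (28 mm across) ends 38 mm above the origin.
- red_head (a point): Centre of the flat top of the red cap (a disc 34 mm across, 10 mm thick, facing up) on the plunger; it moves with it. Untouched, it is 74 mm above the gauge's origin (119 mm above the bench) with the plunger fully up, 62 mm with it home. The cap is sprung: it yields 1 mm per 1.2 N, up to 10 mm, before and while the plunger slides, and comes back when let go.
- red_pin (a joint): How far the red plunger is pushed down, m: 0 fully up, 0.012 fully home (its brass collar on the sleeve). It starts between 0 and 0.002. It slides stiffly, taking 4 to 6 N, and stays where it is left.
- gauge_yellow: The loose steel bore gauge (0.3 kg) with the yellow cap, upright in one of the bracket's bores by a 22 mm spigot. Origin: underside of its 50 mm flange, which rests on the bracket's top face; z is up along the gauge. Its sleeve (28 mm across) ends 38 mm above the origin.
- yellow_head (a point): Centre of the flat top of the yellow cap (a disc 34 mm across, 10 mm thick, facing up) on the plunger; it moves with it. Untouched, it is 74 mm above the gauge's origin (119 mm above the bench) with the plunger fully up, 62 mm with it home. The cap is sprung: it yields 1 mm per 1.2 N, up to 10 mm, before and while the plunger slides, and comes back when let go.
- yellow_pin (a joint): How far the yellow plunger is pushed down, m: 0 fully up, 0.012 fully home (its brass collar on the sleeve). It starts between 0 and 0.002. It slides stiffly, taking 4 to 6 N, and stays where it is left.
- gauge_blue: The loose steel bore gauge (0.3 kg) with the blue cap, upright in one of the bracket's bores by a 22 mm spigot. Origin: underside of its 50 mm flange, which rests on the bracket's top face; z is up along the gauge. Its sleeve (28 mm across) ends 38 mm above the origin.
- blue_head (a point): Centre of the flat top of the blue cap (a disc 34 mm across, 10 mm thick, facing up) on the plunger; it moves with it. Untouched, it is 74 mm above the gauge's origin (119 mm above the bench) with the plunger fully up, 62 mm with it home. The cap is sprung: it yields 1 mm per 1.2 N, up to 10 mm, before and while the plunger slides, and comes back when let go.
- blue_pin (a joint): How far the blue plunger is pushed down, m: 0 fully up, 0.012 fully home (its brass collar on the sleeve). It starts between 0 and 0.002. It slides stiffly, taking 4 to 6 N, and stays where it is left.
- spare_bracket: A loose small L-shaped aluminium bracket, 50 x 100 mm, 90 mm tall; bystander, leave alone. Origin: centre of its underside.
- cut_bracket: Another such loose aluminium bracket; bystander, leave alone. Origin: centre of its underside.
- disc_a: A loose red-brown sanding disc, 110 mm across, 5 mm thick; bystander, leave alone. Origin: centre of its underside.
- disc_b: Another such sanding disc; bystander, leave alone. Origin: centre of its underside.
- screwdriver: A loose screwdriver with an orange handle, 170 mm long; bystander, leave alone. Origin: near mid-length, on the underside.
- brush: A loose hand brush, 190 mm long; bystander, leave alone. Origin: near mid-length, on the underside.
- tin: A loose open steel tin, 72 mm across, 80 mm tall; bystander, leave alone. Origin: centre of its underside.
There are look-alikes about, which are no part of the job. What is shaped like the gauge_red but purple is not meant.

How it is judged:
By the outcome, as a careful person would: the job done as asked, in the order asked, and still so for the second after the job is handed in, with the robot touching nothing.
It also fails if it takes over 59 s, if anything falls off the work surface, if the arm or the gripper's body presses on something with over 40 N, if the wrist force passes 120 N, or if a joint passes its speed limit or range.

## Working session

There is one attempt and no reset: what is moved stays moved. The work goes in short steps, Python scripts to look and compute and a tool call to move; the robot and the scene stay as the last step left them, time stands still between calls to the robot, and variables do not carry over. Pictures are saved under pics/ and viewed, and the job is handed in when it is done.

Besides the shell and the picture viewer there is one more tool, called after ">>>" by a JSON object that holds its "name" and its "arguments". arm_command: Moves the arm, as the interface text tells. Its arguments: {"type":"object","properties":{"motion":{"type":"array"},"squeeze":{"type":"number"}},"required":["motion"]}

```bash
mkdir -p pics; cat > h.py <<'E'
import numpy as np, cv2
from cell import ctrl
def save(n,im): cv2.imwrite('pics/'+n+'.png',im[:,:,::-1])
def undist(c,uv):
    K=np.array(c['K']);k=c['k1']
    D=np.array([k,0,0,0,0.])
    return cv2.undistortPoints(np.array(uv,float).reshape(-1,1,2),K,D).reshape(-1,2)
def ray(c,uv):
    s=undist(c,[uv])[0];R=np.array(c['R']);t=np.array(c['t'])
    return -R.T@t, R.T@np.array([s[0],s[1],1])
def plane(c,uv,z):
    o,d=ray(c,uv);return o+d*(z-o[2])/d[2]
def proj(c,X):
    R=np.array(c['R']);t=np.array(c['t'])
    p,_=cv2.projectPoints(np.array(X,float).reshape(-1,1,3),cv2.Rodrigues(R)[0],t,np.array(c['K']),np.array([c['k1'],0,0,0,0.]))
    return p.reshape(-1,2)
def tri(a,b):
    A=np.zeros((3,3));y=np.zeros(3)
    for o,d in (a,b):
        d=d/np.linalg.norm(d);P=np.eye(3)-np.outer(d,d);A+=P;y+=P@o
    X=np.linalg.solve(A,y);return X,[np.linalg.norm(np.cross(X-o,d/np.linalg.norm(d))) for o,d in(a,b)]
def q2R(q):
    from scipy.spatial.transform import Rotation as Ro
    return Ro.from_quat([q[1],q[2],q[3],q[0]]).as_matrix()
def wrist():
    o=ctrl.get_obs();c=ctrl.get_image('wrist')
    T=np.eye(4);T[:3,:3]=q2R(o['tcp_rot']);T[:3,3]=o['tcp_pos']
    M=np.linalg.inv(T@np.array(c['hand_eye']));c['R']=M[:3,:3];c['t']=M[:3,3];return c
E
python3 - <<'E'
from h import *
import pickle
o=ctrl.get_obs();print(o)
C={}
for n in('scene','side'):C[n]=ctrl.get_image(n)
C['wrist']=wrist()
for n in C: save(n+'0',C[n]['pixels']);print(n,C[n]['K'],C[n]['k1'],C[n]['R'],C[n]['t'])
pickle.dump(C,open('c0.pkl','wb'))
E
```

```text
{'t': 0.0, 'q': array([-0.10808424,  0.47781008,  0.02234815,  1.55641543, -0.01148679,
        1.10929077, -0.083107  ]), 'joint_vel': array([ 2.96513135e-04,  7.76967536e-04,  9.63835833e-04, -7.03147041e-04,
        2.34553337e-05, -1.52840302e-04, -6.59779628e-04]), 'tau': array([-1.31144458e-03, -5.82851672e+01,  1.53386436e+00, -2.72606850e+01,
       -5.43364382e-02,  1.69422745e-02,  2.21527275e-04]), 'tcp_pos': array([ 6.74413902e-01, -3.39715730e-05,  2.21690408e-01]), 'tcp_rot': array([-0.49958918, -0.49951587, -0.50040923,  0.50048492]), 'wrist_force': array([-0.56260254, -0.75976697,  0.0444987 ]), 'moment': array([0.02000784, 0.02469356, 0.01407639]), 'gripper_width': 0.9970228520757457}
scene [[414.42450422   0.         255.25553826]
 [  0.         414.42450422 196.31076579]
 [  0.           0.           1.        ]] -0.04443256007455974 [[-0.85681558  0.51532025 -0.01766668]
 [ 0.32730933  0.51709917 -0.79087107]
 [-0.39841645 -0.68341312 -0.61172775]] [ 0.50647345 -0.10708444  1.35280626]
side [[395.97077281   0.         259.6564803 ]
 [  0.         395.97077281 188.82879548]
 [  0.           0.           1.        ]] -0.08609923613118521 [[-0.97015306 -0.24248574 -0.00192663]
 [-0.14710209  0.59481491 -0.79028868]
 [ 0.19277972 -0.76641756 -0.61273167]] [0.5489907  0.17945439 1.08974942]
wrist [[293.56671078   0.         253.64013915]
 [  0.         293.56671078 191.64429785]
 [  0.           0.           1.        ]] -0.014268625304690008 [[ 9.99998496e-01  3.28147462e-04 -1.70299340e-03]
 [ 8.33421527e-04 -9.52051730e-01  3.05935956e-01]
 [-1.52094571e-03 -3.05936916e-01 -9.52050571e-01]] [-0.67546746 -0.03794742  0.39368811]
```

View pics/scene0.png

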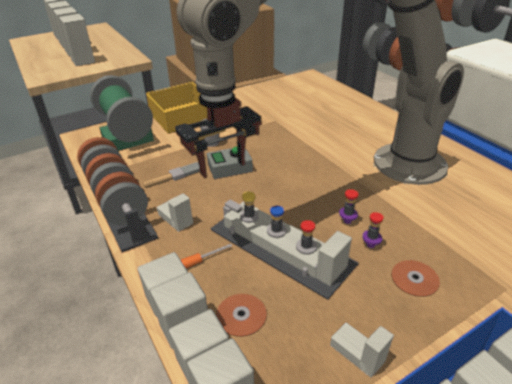

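View pics/side0.png

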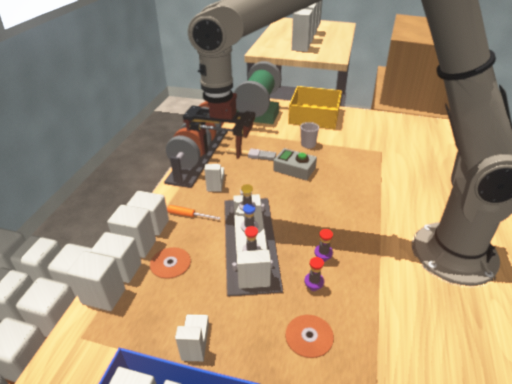

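View pics/wrist0.png

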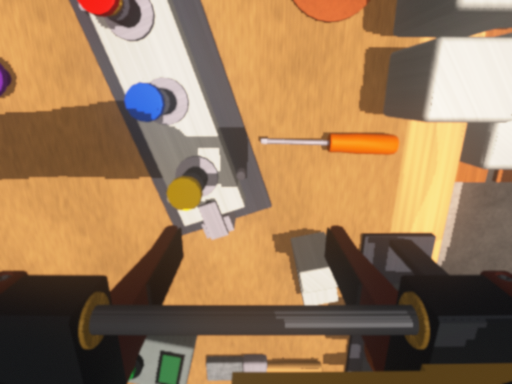

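The scene view shows three gauges in the bracket: yellow (249,200), blue (277,212) and red (307,229). The two red-capped gauges with purple bodies, at (351,196) and (375,219), stand outside it and are look-alikes. The counter at (230,160) has two green things on it, so I'll enlarge both areas and then measure.

```bash
cat > m.py <<'E'
from h import *
def masks(px):
    hsv=cv2.cvtColor(px,cv2.COLOR_RGB2HSV);H,S,V=[hsv[:,:,i].astype(int) for i in range(3)]
    return dict(red=((H<4)|(H>176))&(S>200)&(V>100),yellow=(H>20)&(H<30)&(S>180)&(V>60),blue=(H>105)&(H<122)&(S>170)&(V>90),green=(H>45)&(H<80)&(S>120)&(V>40))
def blobs(px,mn=12):
    r={}
    for k,m in masks(px).items():
        n,l,s,c=cv2.connectedComponentsWithStats(m.astype(np.uint8))
        r[k]=[(c[i].round(1).tolist(),s[i].tolist()) for i in range(1,n) if s[i,4]>=mn]
    return r
E
python3 - <<'E'
from m import *
import pickle
C=pickle.load(open('c0.pkl','rb'))
for n in C:
    print(n)
    for k,v in blobs(C[n]['pixels'],25).items(): print('  ',k,v)
s=C['scene']['pixels'];d=C['side']['pixels'];w=C['wrist']['pixels']
f=lambda im,y,x,h,ww:cv2.resize(im[y:y+h,x:x+ww],(400,300),interpolation=cv2.INTER_CUBIC)
save('crop0',np.vstack([np.hstack([f(s,180,220,120,160),f(s,135,190,60,80)]),np.hstack([f(d,180,200,120,160),f(d,135,260,60,80)])]))
E
```

```text
scene
   red []
   yellow []
   blue [([478.5, 143.9], [443, 122, 69, 47, 817]), ([276.6, 210.5], [272, 207, 11, 8, 69]), ([461.5, 348.9], [398, 309, 114, 75, 1351])]
   green []
side
   red [([328.6, 235.7], [325, 232, 7, 7, 25])]
   yellow [([321.3, 106.4], [301, 100, 39, 11, 110])]
   blue [([203.4, 371.7], [184, 367, 39, 10, 47])]
   green [([302.0, 155.3], [299, 153, 7, 5, 26])]
wrist
   red [([99.1, 5.6], [78, 0, 40, 15, 432])]
   yellow [([184.0, 193.0], [167, 177, 34, 33, 850])]
   blue [([144.2, 100.3], [125, 84, 38, 35, 936])]
   green [([168.8, 369.4], [159, 355, 20, 29, 428]), ([132.0, 373.6], [129, 369, 7, 10, 34])]
```

View pics/crop0.png

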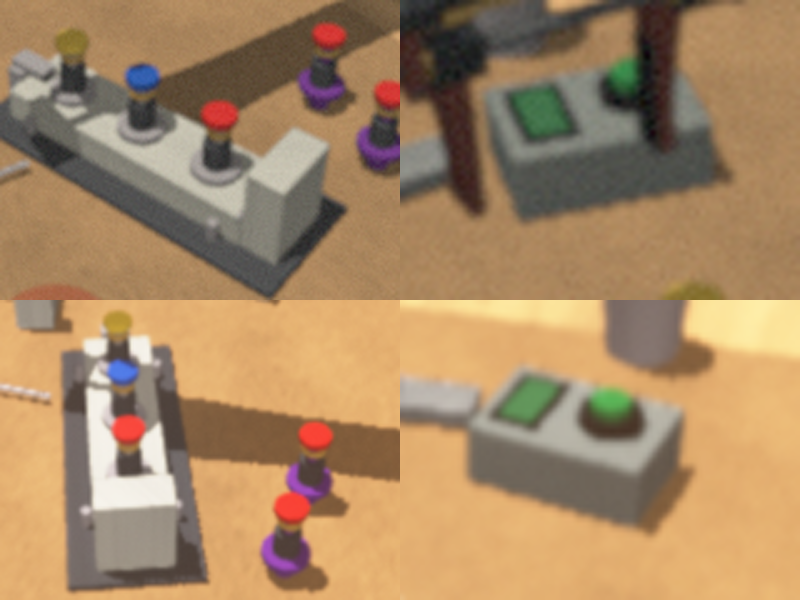

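The crop confirms it: on the bracket, red (upright end), blue (middle) and yellow (clamp end) have grey flanges. The other two red caps have purple bodies. On the counter the square green patch is the display and the round one is the button. Next, a rough localisation to place the wrist camera.

```bash
python3 - <<'E'
from m import *
import pickle
C=pickle.load(open('c0.pkl','rb'))
w=C['wrist']
print(-w['R'].T@w['t'])
for n,u in(('y',(184,193)),('b',(144,100)),('r',(99,4))):print(n,plane(w,u,.118).round(4))
S,D=C['scene'],C['side']
for n,a,b in(('r',(307.5,226),(251.2,231.5)),('b',(276.6,210.5),(249,209)),('y',(249,197),(247,189)),('btn',(235.5,151),(302,155.3))):
    print(n,tri(ray(S,a),ray(D,b)))
print(q2R(ctrl.get_obs()['tcp_rot']).round(3), w['hand_eye'])
E
```

```text
[0.67609685 0.08453747 0.38527015]
y [ 0.6089 -0.0028  0.118 ]
b [0.58   0.0825 0.118 ]
r [0.5518 0.1563 0.118 ]
r (array([0.54682387, 0.16383344, 0.11170433]), [np.float64(0.00019253048776750878), np.float64(0.00019253048776759026)])
b (array([0.57569705, 0.07856581, 0.11035436]), [np.float64(0.0003930202598654641), np.float64(0.0003930202598653799)])
y (array([ 0.60457215, -0.00473506,  0.10992629]), [np.float64(0.00034520142411263363), np.float64(0.0003452014241127138)])
btn (array([ 0.48796445, -0.29278877,  0.06045446]), [np.float64(0.0020598964590010033), np.float64(0.0020598964590008663)])
[[-0.001  1.    -0.   ]
 [-0.    -0.    -1.   ]
 [-1.    -0.001  0.   ]] [[ 1.01009222e-04 -3.05816054e-01  9.52090611e-01 -1.63484333e-01]
 [ 9.99999957e-01  2.94489074e-04 -1.15007239e-05  1.36079147e-03]
 [-2.76863177e-04  9.52090571e-01  3.05816070e-01 -8.45283765e-02]
 [ 0.00000000e+00  0.00000000e+00  0.00000000e+00  1.00000000e+00]]
```

>>> {"name": "arm_command", "arguments": {"motion": [[0,0,-15,-10,0],[0,0,-30,-15,0],[0,0,-30,-15,0],[0,0,-20,-10,0],[0,0,0,0,0],[0,0,0,0,0],[0,0,0,0,0]], "squeeze": 20}}

```text
t: 1.02
tcp_pos: [0.5807, 0.0493, 0.2225]
tcp_rot: [-0.5, -0.5, -0.5, 0.5]
wrist_force: [0.7, 0.5, -0.5]
gripper_width: 0.246
```

```bash
python3 - <<'E'
from m import *
import pickle
w=wrist();pickle.dump(w,open('wA.pkl','wb'));save('wA',w['pixels']);print(blobs(w['pixels'],25),ctrl.get_obs()['wrist_force'],ctrl.get_obs()['gripper_width'])
E
```

```text
{'red': [([20.3, 10.9], [0, 0, 40, 26, 863]), ([202.9, 56.8], [197, 40, 13, 34, 251]), ([30.8, 123.8], [13, 108, 35, 33, 909])], 'yellow': [([269.0, 239.0], [265, 227, 8, 25, 161]), ([291.0, 236.5], [287, 227, 8, 20, 90])], 'blue': [([241.2, 145.8], [237, 142, 9, 7, 30]), ([238.7, 165.0], [235, 162, 7, 9, 43])], 'green': []} [-0.38732826  0.91568298  0.00349529] 0.1956901281671873
```

View pics/wA.png

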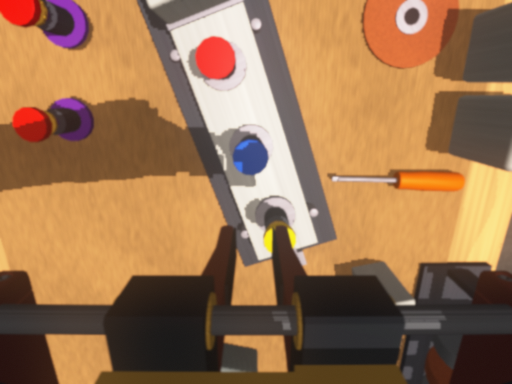

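>>> {"name": "arm_command", "arguments": {"motion": [[0,0,0,-15,0],[0,0,0,-30,0],[0,0,-10,-30,0],[0,0,-10,-15,0],[0,0,0,0,0],[0,0,0,0,0]]}}

```text
t: 1.82
tcp_pos: [0.5604, 0.1387, 0.2227]
tcp_rot: [-0.5, -0.5, -0.499, 0.5]
wrist_force: [-0.2, -0.3, 0.2]
gripper_width: 0.001
```

```bash
python3 - <<'E'
from m import *
import pickle
w=wrist();pickle.dump(w,open('wB.pkl','wb'));save('wB',w['pixels']);print(blobs(w['pixels'],25),ctrl.get_obs()['wrist_force'])
A=pickle.load(open('wA.pkl','rb'))
E
```

```text
{'red': [([60.1, 109.5], [42, 93, 37, 34, 950]), ([234.3, 168.3], [225, 161, 18, 17, 236]), ([69.3, 209.5], [55, 196, 30, 28, 643])], 'yellow': [], 'blue': [([277.3, 241.9], [271, 230, 15, 26, 277])], 'green': []} [-0.28651154  0.12227298 -0.39772753]
```

View pics/wB.png

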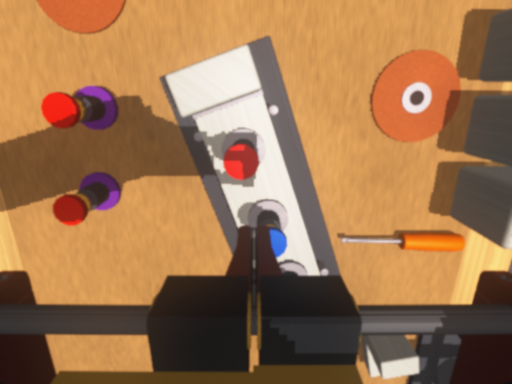

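View A shows red at (215,58), blue at (250,155) and yellow half behind the fingers at (280,238). View B shows red at (241,160). I'll refine these with looser masks and triangulate using the first wrist view too.

```bash
cat >> m.py <<'E'
def cap(px,col,uv,r=30):
    hsv=cv2.cvtColor(px,cv2.COLOR_RGB2HSV);H,S,V=[hsv[:,:,i].astype(int) for i in range(3)]
    m={'red':((H<6)|(H>172))&(S>190)&(V>60),'blue':(H>100)&(H<125)&(S>130)&(V>40),'yellow':(H>18)&(H<33)&(S>170)&(V>50),'green':(H>45)&(H<85)&(S>90)&(V>30)}[col]
    z=np.zeros(m.shape,np.uint8);u,v=int(uv[0]),int(uv[1]);z[max(v-r,0):v+r,max(u-r,0):u+r]=1
    m=m.astype(np.uint8)*z;m=cv2.morphologyEx(m,cv2.MORPH_OPEN,np.ones((3,3)))
    cs,_=cv2.findContours(m,0,cv2.CHAIN_APPROX_NONE);c=max(cs,key=cv2.contourArea)
    h=cv2.convexHull(c);return cv2.fitEllipse(h),cv2.minEnclosingCircle(h)
E
python3 - <<'E'
from m import *
import pickle
A=pickle.load(open('wA.pkl','rb'));B=pickle.load(open('wB.pkl','rb'));O=pickle.load(open('c0.pkl','rb'))['wrist']
def t(n,c1,u1,c2,u2):
    a=cap(c1['pixels'],n,u1);b=cap(c2['pixels'],n,u2);print(n,a,b)
    X,e=tri(ray(c1,a[0][0]),ray(c2,b[0][0]));print('  ',X.round(4),np.round(e[0],4),plane(c1,a[0][0],.1185).round(4),plane(c2,b[0][0],.1185).round(4))
t('red',A,(215,58),B,(241,160))
t('blue',O,(146,102),A,(250,155))
a=cap(O['pixels'],'yellow',(184,193));print(a,plane(O,a[0][0],.1185))
E
```

```text
red (((213.89952087402344, 57.54956817626953), (34.4809455871582, 39.922935485839844), 170.36439514160156), ((215.2384033203125, 57.55628967285156), 20.010408401489258)) (((234.3650360107422, 166.76390075683594), (16.165069580078125, 24.9588565826416), 143.604248046875), ((234.0, 168.5), 12.379518508911133))
   [0.5473 0.1643 0.128 ] 0.0029 [0.549  0.1658 0.1185] [0.5438 0.1616 0.1185]
blue (((143.94680786132812, 101.78101348876953), (36.374114990234375, 40.295448303222656), 119.91529083251953), ((143.90472412109375, 102.28752136230469), 20.174484252929688)) (((249.19903564453125, 156.2989501953125), (32.04913330078125, 33.99347686767578), 10.175679206848145), ((248.97239685058594, 155.8343505859375), 17.32390785217285))
   [0.578  0.081  0.1129] 0.0 [0.58   0.0811 0.1185] [0.5781 0.0821 0.1185]
(((184.07107543945312, 192.87083435058594), (32.59011459350586, 33.83609390258789), 73.17790985107422), ((183.9499969482422, 193.0), 17.06768226623535)) [ 0.60909711 -0.00247896  0.1185    ]
```

```bash
python3 - <<'E'
from m import *
import pickle
A=pickle.load(open('wA.pkl','rb'));B=pickle.load(open('wB.pkl','rb'))
hsv=cv2.cvtColor(B['pixels'],cv2.COLOR_RGB2HSV)
m=((hsv[:,:,0]<6)|(hsv[:,:,0]>172))&(hsv[:,:,1]>150)&(hsv[:,:,2]>90)
z=np.zeros_like(m);z[135:186,212:268]=1;m=(m&z).astype(np.uint8);m=cv2.morphologyEx(m,cv2.MORPH_OPEN,np.ones((3,3)))
ys,xs=np.nonzero(m);print(xs.min(),xs.max(),ys.min(),ys.max());h=cv2.convexHull(np.c_[xs,ys].astype(np.int32));e=cv2.fitEllipse(h);print(e)
X,er=tri(ray(A,(215,57.6)),ray(B,e[0]));print(X,er,plane(B,e[0],.1185))
o=ctrl.get_obs();print(o['tcp_pos'],o['wrist_force'])
E
```

```text
224 257 144 178
((240.28829956054688, 161.14511108398438), (33.369117736816406, 35.368648529052734), 5.104996681213379)
[0.54936291 0.166168   0.11503445] [np.float64(0.00010304507332150864), np.float64(0.00010304507332155518)] [0.54942276 0.16687451 0.1185    ]
[0.56051629 0.13850034 0.22274152] [-0.28651154  0.12227298 -0.39772753]
```

Red's top triangulates to (0.549, 0.166, 0.115–0.119). I'm going above it, then down to about z 0.127.

>>> {"name": "arm_command", "arguments": {"motion": [[0,0,-11,-28,0],[0,0,0,0,0],[0,30,0,0,0],[0,30,0,0,0],[0,25,0,0,0],[0,10,0,0,0],[0,0,0,0,0],[0,0,0,0,0]]}}

```text
t: 2.88
tcp_pos: [0.5499, 0.1679, 0.1287]
tcp_rot: [0.5, 0.501, 0.5, -0.5]
wrist_force: [0.0, -0.8, -0.5]
gripper_width: 0.007
```

```bash
python3 - <<'E'
from m import *
for n in('scene','side'):
    c=ctrl.get_image(n);p=c['pixels'];u=proj(c,[[.549,.166,.118]])[0].astype(int);save('r1'+n,cv2.resize(p[u[1]-50:u[1]+50,u[0]-60:u[0]+60],(720,600),interpolation=2))
print(ctrl.get_obs()['wrist_force'],ctrl.get_obs()['tcp_pos'])
E
cd pics; python3 -c "
import cv2,numpy as np
a=[cv2.resize(cv2.imread('r1%s.png'%n),(400,333)) for n in('scene','side')];cv2.imwrite('r1.png',np.hstack(a))"
```

```text
[-0.28446213 -0.0063506  -0.30907522] [0.54975842 0.16814062 0.12873374]
```

View pics/r1.png

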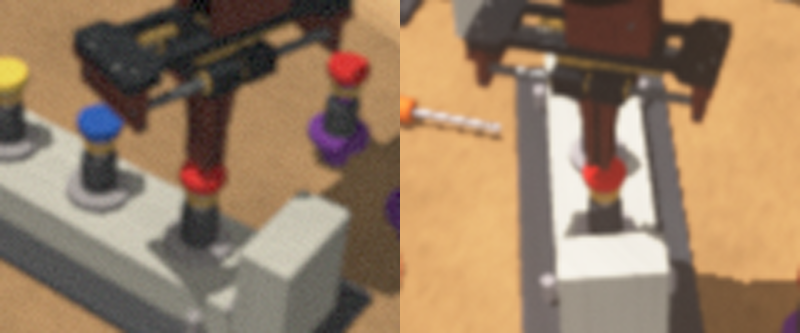

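The fingertip sits centred just above the red cap in both crops: (203,165) in the scene half and (603,165) in the side half. Pressing down slowly now.

>>> {"name": "arm_command", "arguments": {"motion": [[0,4,0,1.5,0],[0,4,0,0,0],[0,3,0,0,0],[0,3,0,0,0],[0,0,0,0,0],[0,0,0,0,0]]}}

```text
t: 3.72
tcp_pos: [0.549, 0.1664, 0.1138]
tcp_rot: [-0.5, -0.5, -0.5, 0.5]
wrist_force: [-1.3, -0.7, 2.7]
gripper_width: 0.005
```

>>> {"name": "arm_command", "arguments": {"motion": [[0,2,0,0,0],[0,2,0,0,0],[0,2,0,0,0],[0,2,0,0,0],[0,0,0,0,0],[0,0,0,0,0]]}}

```text
t: 4.47
tcp_pos: [0.549, 0.1665, 0.1056]
tcp_rot: [-0.5, -0.5, -0.5, 0.5]
wrist_force: [-0.8, -1.1, 3.4]
gripper_width: 0.005
```

>>> {"name": "arm_command", "arguments": {"motion": [[0,1,0,0,0],[0,1,0,0,0],[0,1,0,0,0],[0,0,0,0,0],[0,0,0,0,0]]}}

```text
t: 5.1
tcp_pos: [0.549, 0.1665, 0.1028]
tcp_rot: [-0.5, -0.5, -0.5, 0.5]
wrist_force: [-2.0, -1.8, 5.7]
gripper_width: 0.006
```

>>> {"name": "arm_command", "arguments": {"motion": [[0,1,0,0,0],[0,1,0,0,0],[0,0,0,0,0],[0,0,0,0,0]]}}

```text
t: 5.6
tcp_pos: [0.549, 0.1665, 0.101]
tcp_rot: [0.5, 0.5, 0.5, -0.5]
wrist_force: [-2.8, -1.5, 6.8]
gripper_width: 0.003
```

>>> {"name": "arm_command", "arguments": {"motion": [[0,1,0,0,0],[0,1,0,0,0],[0,0,0,0,0],[0,0,0,0,0]]}}

```text
t: 6.1
tcp_pos: [0.5491, 0.1665, 0.0993]
tcp_rot: [0.5, 0.5, 0.5, -0.5]
wrist_force: [-3.5, -0.9, 10.2]
gripper_width: 0.004
```

```bash
python3 - <<'E'
from m import *
f=[]
for i in range(4):
    c=ctrl.get_image('side');f.append(ctrl.get_obs()['wrist_force'])
print(np.array(f).round(2),ctrl.get_obs()['tcp_pos'])
E
```

```text
[[-3.98 -2.3   9.9 ]
 [-2.85 -1.77  9.81]
 [-2.99 -1.59  9.65]
 [-3.92 -1.87  9.05]] [0.5490878  0.16648729 0.09930673]
```

At z 0.0993 the force is 9.6 N, well above the 4–6 N sliding level. That is 8 mm of cap spring, so the untouched cap top is at 0.107 and red is home. I'll lift, look at it, and go over yellow next.

>>> {"name": "arm_command", "arguments": {"motion": [[0,-5,0,0,0],[0,-15,0,0,0],[0,-30,0,0,0],[0,-30,0,0,0],[0,-20,10,30,0],[0,0,30,50,0],[0,0,20,50,0],[0,0,0,39,0],[0,0,0,0,0],[0,0,0,0,0]]}}

```text
t: 7.55
tcp_pos: [0.6091, -0.0014, 0.1989]
tcp_rot: [0.5, 0.5, 0.5, -0.499]
wrist_force: [0.8, -0.0, -0.4]
gripper_width: 0.007
```

```bash
cat > look.py <<'E'
from m import *
import sys
tag=sys.argv[1];o=ctrl.get_obs();print(o['t'],o['tcp_pos'],o['wrist_force'])
L=[]
for n,z in(('scene',.1),('side',.1)):
    c=ctrl.get_image(n);p=c['pixels'];u=proj(c,[[.579,.0815,.1]])[0].astype(int);L.append(cv2.resize(p[u[1]-45:u[1]+55,u[0]-60:u[0]+60],(400,333),interpolation=2))
save(tag,np.hstack(L))
w=wrist();save(tag+'w',w['pixels'])
E
python3 look.py k1
```

```text
7.55 [ 0.60912343 -0.00135153  0.19892416] [ 0.78457063 -0.04825856 -0.35398757]
```

View pics/k1.png

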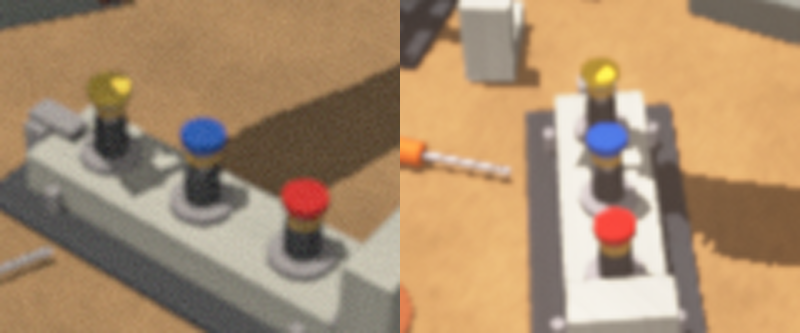

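View pics/k1w.png

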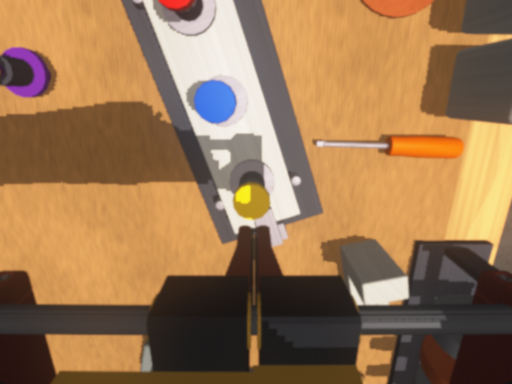

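Red's cap is lower now, by eye. I'll measure its drop between views and refine yellow.

```bash
cat > ht.py <<'E'
from m import *
import pickle
C0=pickle.load(open('c0.pkl','rb'));C={n:ctrl.get_image(n) for n in('scene','side')}
xy={'red':(.549,.166),'blue':(.579,.0815),'yellow':(.609,-.0025)}
for k,(x,y) in xy.items():
    for tag,cc in(('start',C0),('now',C)):
        P=[]
        for n in('scene','side'):
            u=proj(cc[n],[[x,y,.112]])[0];hsv=cv2.cvtColor(cc[n]['pixels'],cv2.COLOR_RGB2HSV).astype(int);H,S,V=hsv[:,:,0],hsv[:,:,1],hsv[:,:,2]
            m={'red':((H<8)|(H>172))&(S>150)&(V>90),'blue':(H>100)&(H<125)&(S>120),'yellow':(H>20)&(H<33)&(S>140)}[k]
            z=np.zeros(m.shape,bool);a,b=u.astype(int);z[b-11:b+12,a-12:a+13]=1
            n_,l,s,c=cv2.connectedComponentsWithStats((m&z).astype(np.uint8))
            if n_<2:P=None;break
            i=1+np.argmax(s[1:,4]);P.append((c[i],s[i].tolist()))
        if P:
            X,e=tri(ray(cc['scene'],P[0][0]),ray(cc['side'],P[1][0]));print(k,tag,X.round(4),round(e[0],4),[p[1] for p in P])
E
python3 ht.py; python3 - <<'E'
from m import *
w=wrist()
a=cap(w['pixels'],'yellow',(252,201));b=cap(w['pixels'],'blue',(215,101));print(a,b,plane(w,(252.5,201),.1185),plane(w,a[0][0],.1185),plane(w,b[0][0],.1185))
E
```

```text
red start [0.5473 0.1635 0.1128] 0.0003 [[300, 220, 15, 12, 152], [245, 226, 13, 12, 115]]
red now [0.547  0.1641 0.1021] 0.0005 [[300, 223, 15, 13, 146], [246, 229, 11, 12, 105]]
blue start [0.5769 0.0798 0.1123] 0.0008 [[271, 206, 12, 10, 93], [244, 204, 11, 9, 76]]
blue now [0.577  0.0798 0.1133] 0.0009 [[271, 206, 12, 10, 97], [243, 204, 12, 9, 86]]
yellow start [ 0.6058 -0.0052  0.1116] 0.0003 [[243, 192, 12, 10, 98], [242, 185, 10, 8, 65]]
yellow now [ 0.6056 -0.005   0.1119] 0.0002 [[243, 192, 12, 10, 96], [242, 185, 10, 8, 66]]
(((250.9952850341797, 199.8367462158203), (34.324180603027344, 35.452911376953125), 142.6608428955078), ((251.2857208251953, 199.42857360839844), 17.95981216430664)) (((214.47840881347656, 100.4108657836914), (39.646705627441406, 41.968509674072266), 149.3843231201172), ((214.3207550048828, 100.41509246826172), 21.11013412475586)) [ 0.60938539 -0.00341843  0.1185    ] [ 0.60806014 -0.00233564  0.1185    ] [0.57908648 0.08124939 0.1185    ]
```

Red's cap dropped about 11 mm, while blue and yellow are unchanged. Now I press yellow at (0.6085, -0.003).

>>> {"name": "arm_command", "arguments": {"motion": [[0,25,0,1.5,0],[0,30,0,0,0],[0,15,0,0,0],[0,4,0,0,0],[0,3,0,0,0],[0,3,0,0,0],[0,3,0,0,0],[0,0,0,0,0],[0,0,0,0,0]]}}

```text
t: 8.98
tcp_pos: [0.6095, -0.0039, 0.1162]
tcp_rot: [0.5, 0.5, 0.5, -0.5]
wrist_force: [1.1, -0.6, 1.2]
gripper_width: 0.0
```

>>> {"name": "arm_command", "arguments": {"motion": [[0,2,0,0,0],[0,2,0,0,0],[0,2,0,0,0],[0,2,0,0,0],[0,2,0,0,0],[0,1,0,0,0],[0,1,0,0,0],[0,0,0,0,0],[0,0,0,0,0]]}}

```text
t: 10.1
tcp_pos: [0.6093, -0.004, 0.1038]
tcp_rot: [0.5, 0.5, 0.5, -0.5]
wrist_force: [3.7, -0.0, 3.1]
gripper_width: 0.002
```

>>> {"name": "arm_command", "arguments": {"motion": [[0,1,0,0,0],[0,1,0,0,0],[0,1,0,0,0],[0,1,0,0,0],[0,0,0,0,0],[0,0,0,0,0],[0,0,0,0,0]]}}

```text
t: 10.98
tcp_pos: [0.6095, -0.004, 0.1003]
tcp_rot: [0.5, 0.5, 0.5, -0.5]
wrist_force: [1.9, 0.2, 7.5]
gripper_width: 0.01
```

```bash
cat > ff.py <<'E'
from m import *
f=[]
for i in range(6):
    c=ctrl.get_image('side');f.append(ctrl.get_obs()['wrist_force'])
f=np.array(f);print(f.mean(0).round(2),f[:,2].round(1),ctrl.get_obs()['tcp_pos'].round(4))
E
python3 ff.py
```

```text
[ 1.99 -0.05  8.46] [9.2 9.2 8.  7.8 8.4 8.2] [ 0.6095 -0.0039  0.1003]
```

>>> {"name": "arm_command", "arguments": {"motion": [[0,1,0,0,0],[0,0,0,0,0],[0,0,0,0,0]]}}

```text
t: 11.65
tcp_pos: [0.6095, -0.0039, 0.0995]
tcp_rot: [0.5, 0.5, 0.5, -0.5]
wrist_force: [1.4, -0.4, 10.0]
gripper_width: 0.005
```

```bash
python3 ff.py
```

```text
[1.42 0.08 9.43] [9.5 9.5 9.1 9.7 9.1 9.8] [ 0.6095 -0.0039  0.0995]
```

>>> {"name": "arm_command", "arguments": {"motion": [[0,-5,0,0,0],[0,-15,0,0,0],[0,-30,0,0,0],[0,-30,0,0,0],[0,-20,-10,-20,0],[0,0,-20,-40,0],[0,0,0,-25,0],[0,0,0,0,0],[0,0,0,0,0]]}}

```text
t: 13.08
tcp_pos: [0.5783, 0.0804, 0.1983]
tcp_rot: [-0.5, -0.5, -0.5, 0.501]
wrist_force: [0.8, -0.6, 0.5]
gripper_width: 0.005
```

```bash
python3 ht.py; python3 look.py k2;  python3 - <<'E'
from m import *
w=wrist()
u=proj(w,[[.579,.0815,.1185]])[0]
b=cap(w['pixels'],'blue',u);print(b,plane(w,b[0][0],.1185),ctrl.get_obs()['tcp_pos'])
E
```

```text
red start [0.5473 0.1635 0.1128] 0.0003 [[300, 220, 15, 12, 152], [245, 226, 13, 12, 115]]
red now [0.5476 0.1656 0.103 ] 0.0001 [[300, 224, 16, 12, 147], [245, 229, 12, 12, 113]]
blue start [0.5769 0.0798 0.1123] 0.0008 [[271, 206, 12, 10, 93], [244, 204, 11, 9, 76]]
blue now [0.5728 0.0743 0.1061] 0.0004 [[271, 207, 12, 9, 87], [247, 206, 8, 7, 38]]
yellow start [ 0.6058 -0.0052  0.1116] 0.0003 [[243, 192, 12, 10, 98], [242, 185, 10, 8, 65]]
yellow now [ 0.6054 -0.0071  0.1011] 0.0002 [[242, 194, 13, 11, 108], [242, 186, 11, 10, 82]]
13.175 [0.57878144 0.07953976 0.19839726] [0.26857657 0.27754094 0.25382829]
(((251.57220458984375, 195.51809692382812), (33.21200942993164, 34.796478271484375), 127.59814453125), ((251.41969299316406, 195.32643127441406), 17.52426528930664)) [0.57855215 0.08267899 0.1185    ] [0.57905009 0.08013761 0.19857747]
```

View pics/k2.png

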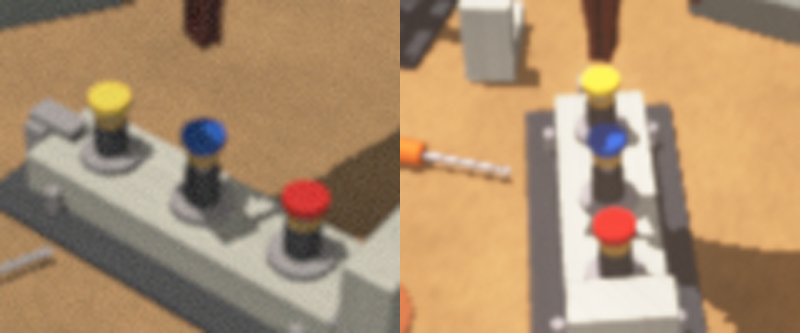

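View pics/k2w.png

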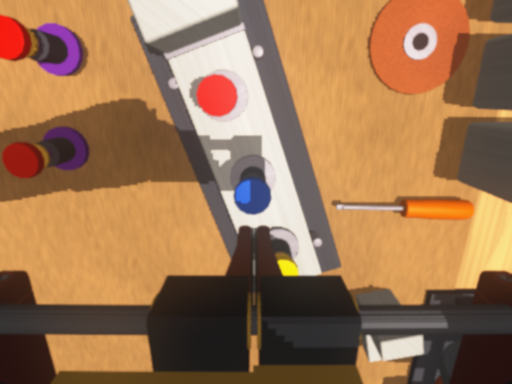

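Yellow dropped about 10.5 mm, and its press force matches being home. Blue's apparent change is the gripper's shadow cutting its mask. Pressing blue.

>>> {"name": "arm_command", "arguments": {"motion": [[0,25,0,-1.5,0],[0,30,0,0,0],[0,15,0,0,0],[0,4,0,0,0],[0,3,0,0,0],[0,3,0,0,0],[0,3,0,0,0],[0,0,0,0,0],[0,0,0,0,0]]}}

```text
t: 14.5
tcp_pos: [0.5795, 0.0826, 0.1161]
tcp_rot: [0.5, 0.5, 0.5, -0.5]
wrist_force: [0.4, 0.0, 2.0]
gripper_width: 0.002
```

>>> {"name": "arm_command", "arguments": {"motion": [[0,2,0,0,0],[0,2,0,0,0],[0,2,0,0,0],[0,2,0,0,0],[0,2,0,0,0],[0,1,0,0,0],[0,1,0,0,0],[0,1,0,0,0],[0,1,0,0,0],[0,0,0,0,0],[0,0,0,0,0],[0,0,0,0,0]]}}

```text
t: 16.0
tcp_pos: [0.5795, 0.0826, 0.1021]
tcp_rot: [0.5, 0.5, 0.5, -0.5]
wrist_force: [2.2, -0.3, 6.6]
gripper_width: 0.002
```

```bash
python3 ff.py
```

```text
[2.24 0.52 6.1 ] [7.5 5.4 5.5 5.8 6.9 5.6] [0.5795 0.0826 0.1021]
```

>>> {"name": "arm_command", "arguments": {"motion": [[0,1,0,0,0],[0,1,0,0,0],[0,1,0,0,0],[0,0,0,0,0],[0,0,0,0,0],[0,0,0,0,0]]}}

```text
t: 17.05
tcp_pos: [0.5795, 0.0826, 0.0995]
tcp_rot: [0.5, 0.5, 0.5, -0.5]
wrist_force: [1.6, -0.4, 9.4]
gripper_width: 0.005
```

```bash
python3 ff.py
```

```text
[ 1.6  -0.15  9.33] [9.  9.7 9.4 9.1 9.1 9.7] [0.5795 0.0826 0.0995]
```

Blue is home: 9.3 N at z 0.0995, the same as yellow. Lifting and moving to look at the counter's button.

>>> {"name": "arm_command", "arguments": {"motion": [[0,-5,0,0,0],[0,-15,0,0,0],[0,-30,0,0,0],[0,-40,0,15,0],[0,-30,0,35,0],[0,0,-5,50,0],[0,0,-10,55,0],[0,0,-10,55,0],[0,0,-10,55,0],[0,0,-5,55,0],[0,0,0,50,0],[0,0,0,30,0]]}}

```text
t: 18.85
tcp_pos: [0.5367, -0.32, 0.2182]
tcp_rot: [-0.498, -0.5, -0.5, 0.501]
wrist_force: [-0.5, 0.6, -1.8]
gripper_width: 0.004
```

>>> {"name": "arm_command", "arguments": {"motion": [[0,0,0,20,0],[0,0,0,0,0],[0,0,0,0,0]]}}

```text
t: 19.23
tcp_pos: [0.5393, -0.3355, 0.2184]
tcp_rot: [0.5, 0.5, 0.501, -0.499]
wrist_force: [-0.6, 0.5, -0.3]
gripper_width: 0.004
```

```bash
python3 ht.py; python3 look.py k3; python3 - <<'E'
from m import *
import pickle
w=wrist();pickle.dump(w,open('gA.pkl','wb'))
print(blobs(w['pixels'],25)['green'])
E
```

```text
red start [0.5473 0.1635 0.1128] 0.0003 [[300, 220, 15, 12, 152], [245, 226, 13, 12, 115]]
red now [0.547  0.1643 0.1018] 0.0001 [[301, 224, 14, 12, 132], [246, 229, 11, 12, 105]]
blue start [0.5769 0.0798 0.1123] 0.0008 [[271, 206, 12, 10, 93], [244, 204, 11, 9, 76]]
blue now [0.5766 0.0791 0.1023] 0.0008 [[271, 209, 12, 10, 91], [244, 207, 11, 9, 77]]
yellow start [ 0.6058 -0.0052  0.1116] 0.0003 [[243, 192, 12, 10, 98], [242, 185, 10, 8, 65]]
yellow now [ 0.6054 -0.0066  0.1015] 0.0002 [[242, 194, 14, 11, 112], [242, 186, 11, 10, 83]]
19.325 [ 0.53947593 -0.33552692  0.21862048] [-0.46968756  0.98925513  0.07590518]
[([205.6, 131.0], [192, 118, 28, 27, 618])]
```

View pics/k3.png

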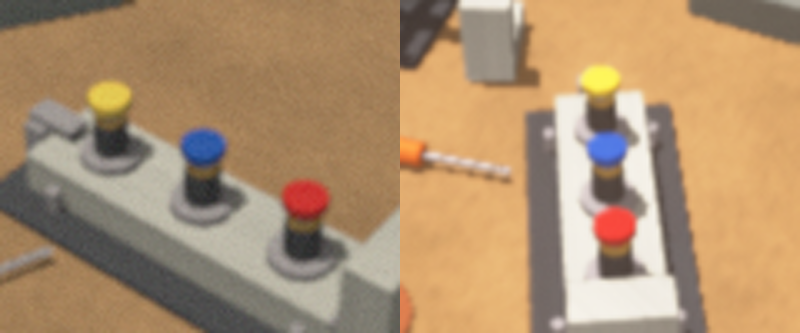

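View pics/k3w.png

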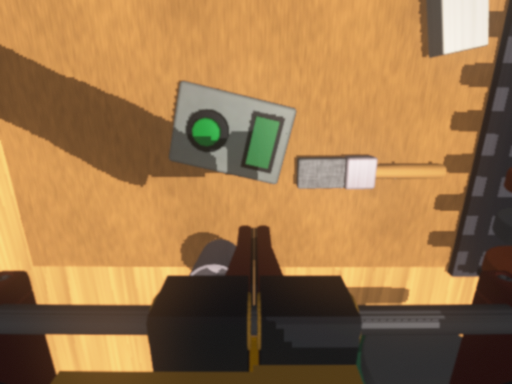

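All three caps read 10–11 mm lower than at the start. The wrist view shows the round green button at (206,131) in a dark ring, and the rectangular display at (263,141). A second view gives the height.

>>> {"name": "arm_command", "arguments": {"motion": [[0,0,-20,0,0],[0,0,-30,0,0],[0,0,-10,20,0],[0,0,0,0,0],[0,0,0,0,0],[0,0,0,0,0]]}}

```text
t: 20.27
tcp_pos: [0.4799, -0.3564, 0.2186]
tcp_rot: [0.5, 0.5, 0.5, -0.499]
wrist_force: [-0.4, 0.8, 0.5]
gripper_width: 0.005
```

```bash
python3 - <<'E'
from m import *
import pickle
A=pickle.load(open('gA.pkl','rb'));w=wrist();save('gB',w['pixels'])
b=blobs(w['pixels'],25)['green'];print(b)
a=cap(A['pixels'],'green',(205,131),22);print(a)
for q,s in b:
    e=cap(w['pixels'],'green',q,22);X,r=tri(ray(A,a[0][0]),ray(w,e[0][0]));print(e,X,r[0],plane(w,e[0][0],.06),plane(A,a[0][0],.06))
print(ctrl.get_obs()['tcp_pos'])
f=lambda im,u,v:cv2.resize(im[v-40:v+40,u-40:u+40],(400,400),interpolation=2)
q=max(b,key=lambda t:-t[0][0])[0]
save('gc',np.hstack([f(A['pixels'],206,131),f(w['pixels'],int(q[0]),int(q[1]))]))
E
```

```text
[([262.6, 111.7], [249, 98, 28, 29, 647]), ([392.2, 370.8], [372, 351, 39, 33, 817])]
(((205.74163818359375, 131.18898010253906), (28.83731460571289, 29.957101821899414), 131.19549560546875), ((205.5, 131.5), 15.116316795349121))
(((262.4499206542969, 111.58674621582031), (29.492446899414062, 29.86129379272461), 8.004654884338379), ((262.3666687011719, 111.5), 15.041747093200684)) [ 0.49026726 -0.28567213  0.06915304] 4.302636977883426e-05 [ 0.49052074 -0.28603159  0.06      ] [ 0.48881049 -0.28670017  0.06      ]
(((391.81048583984375, 369.12371826171875), (49.15653991699219, 56.93678665161133), 9.830305099487305), ((391.5, 367.20587158203125), 26.677888870239258)) [ 0.51337104 -0.27195228  0.36165335] 0.029242376232822196 [ 0.68146543 -0.64405865  0.06      ] [ 0.48881049 -0.28670017  0.06      ]
[ 0.47981209 -0.35654913  0.21856944]
```

View pics/gc.png

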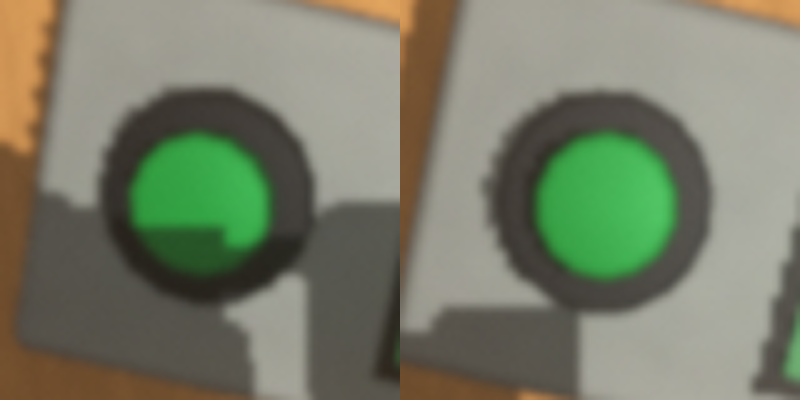

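The button top is at about (0.490, -0.286), z 0.06–0.07. I'm going above it and checking before the single press.

>>> {"name": "arm_command", "arguments": {"motion": [[0,0,5,-25,0],[0,0,5,-30,0],[0,0,0,-15,0],[0,30,0,0,0],[0,40,0,0,0],[0,40,0,0,0],[0,20,0,0,0],[0,5,0,0,0],[0,0,0,0,0],[0,0,0,0,0]]}}

```text
t: 21.58
tcp_pos: [0.4897, -0.288, 0.0848]
tcp_rot: [0.501, 0.5, 0.499, -0.5]
wrist_force: [0.2, 0.1, 0.4]
gripper_width: 0.003
```

```bash
cat > lb.py <<'E'
from m import *
import sys
L=[]
for n in('scene','side'):
    c=ctrl.get_image(n);p=c['pixels'];u=proj(c,[[.49,-.286,.065]])[0].astype(int);L.append(cv2.resize(p[u[1]-25:u[1]+25,u[0]-30:u[0]+30],(400,333),interpolation=2))
save(sys.argv[1],np.hstack(L));print(ctrl.get_obs()['tcp_pos'],ctrl.get_obs()['wrist_force'])
E
python3 lb.py b1
```

```text
[ 0.4896153  -0.28782939  0.08465613] [ 0.29560462 -0.52737335  0.27054076]
```

View pics/b1.png

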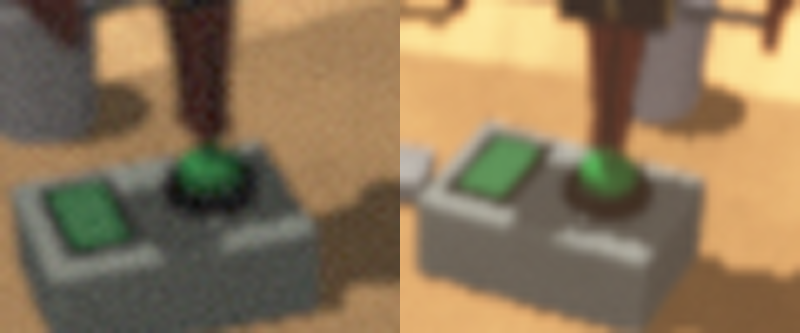

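The fingertip is above the round button in both views: (205,140) in the scene half and (607,150) in the side half. Pressing.

>>> {"name": "arm_command", "arguments": {"motion": [[0,5,0,-1.5,0],[0,4,0,0,0],[0,3,0,0,0],[0,3,0,0,0],[0,2,0,0,0],[0,0,0,0,0],[0,0,0,0,0]]}}

```text
t: 22.55
tcp_pos: [0.4889, -0.2858, 0.0668]
tcp_rot: [0.5, 0.5, 0.5, -0.5]
wrist_force: [-2.5, 2.5, 5.0]
gripper_width: 0.005
```

>>> {"name": "arm_command", "arguments": {"motion": [[0,1,0,0,0],[0,0,0,0,0],[0,0,0,0,0]]}}

```text
t: 22.92
tcp_pos: [0.4889, -0.2859, 0.0663]
tcp_rot: [0.5, 0.5, 0.5, -0.5]
wrist_force: [-3.7, 2.9, 10.6]
gripper_width: 0.004
```

```bash
python3 ff.py
```

```text
[-3.75  3.13 10.66] [10.2 10.8 10.9 10.7 10.5 10.9] [ 0.489  -0.2858  0.0663]
```

```bash
python3 lb.py b2
```

```text
[ 0.48894433 -0.28587567  0.06631776] [-2.73153241  2.5788111  10.84718686]
```

View pics/b2.png

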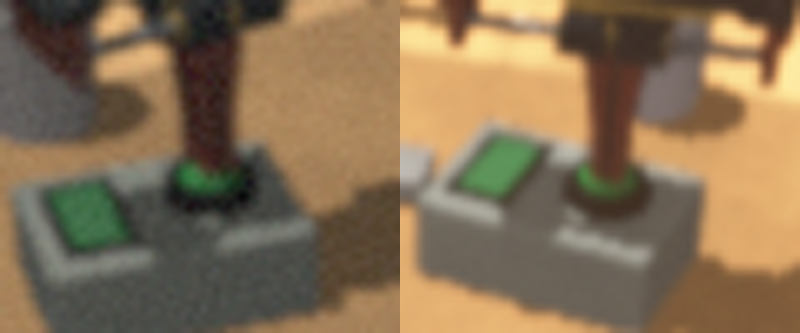

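The button at (607,180) is sunk under the fingertip, with green still visible around the finger and the ring untouched. The force jumped from 5 N to 10.7 N within 0.5 mm, so it is on its stop. Releasing straight up.

>>> {"name": "arm_command", "arguments": {"motion": [[0,-3,0,0,0],[0,-10,0,0,0],[0,-30,0,0,0],[0,-40,0,0,0],[0,-40,0,0,0],[0,-20,0,0,0],[0,0,0,0,0],[0,0,0,0,0],[0,0,0,0,0]]}}

```text
t: 24.45
tcp_pos: [0.4883, -0.2857, 0.2074]
tcp_rot: [0.499, 0.5, 0.501, -0.5]
wrist_force: [-0.1, 0.1, 0.2]
gripper_width: 0.004
```

```bash
python3 ht.py; python3 lb.py b3; python3 - <<'E'
from m import *
for n in('scene','side'):
    c=ctrl.get_image(n);save('end'+n,c['pixels'])
import cv2
a=[cv2.resize(cv2.imread('pics/end%s.png'%n),(400,300)) for n in('scene','side')]+[cv2.imread('pics/b3.png')[:300]]
cv2.imwrite('pics/end.png',np.vstack([np.hstack(a[:2]),a[2]]));print(ctrl.get_obs()['t'])
E
```

```text
red start [0.5473 0.1635 0.1128] 0.0003 [[300, 220, 15, 12, 152], [245, 226, 13, 12, 115]]
red now [0.547  0.1645 0.1017] 0.0 [[301, 224, 14, 12, 135], [246, 229, 11, 12, 105]]
blue start [0.5769 0.0798 0.1123] 0.0008 [[271, 206, 12, 10, 93], [244, 204, 11, 9, 76]]
blue now [0.5766 0.0789 0.1021] 0.0008 [[271, 209, 12, 10, 92], [244, 207, 11, 9, 77]]
yellow start [ 0.6058 -0.0052  0.1116] 0.0003 [[243, 192, 12, 10, 98], [242, 185, 10, 8, 65]]
yellow now [ 0.6053 -0.0071  0.1011] 0.0 [[242, 194, 13, 11, 111], [242, 187, 11, 9, 81]]
[ 0.48878208 -0.28588357  0.208026  ] [-0.13443557 -0.37314411 -0.20003496]
24.75
```

View pics/end.png

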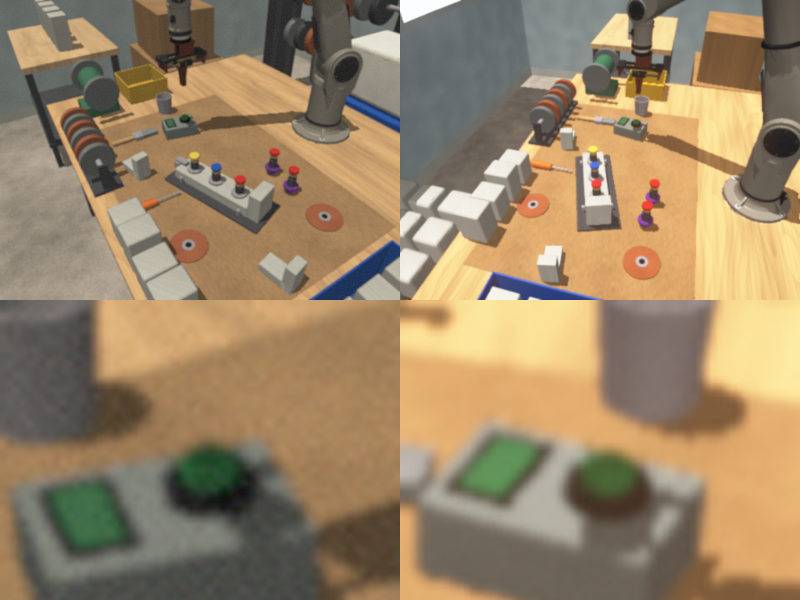

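The caps at (240,182), (216,168) and (194,157) are low, the button is back up, and everything else is where it was. Handing in.

```bash
python3 -c "
from cell import ctrl
print(ctrl.sign_off())"
```

```text
the job is handed in; nothing more can be done
None
```

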